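# Latch a leaded-glass work board into the soldering dock

## Robot

A 7-joint arm with a two-finger parallel gripper is mounted at the origin on the work surface. World frame = base frame: x ahead of the robot, y to its left, z up, the work surface at z = 0. Lengths are in mm, angles in rad, forces in N, time in s.
With the tool pointing down it reaches from about 400 to 875 mm from the base axis. Payload 4.4 kg.
Tool frame: the origin (TCP) lies at the very end of the fingers, on their centre line; the grasp point (between the pads) lies 19 mm behind it (ctrl.grasp_offset is the distance from the TCP to the grasp point, in mm); z points along the fingers, y is the line along which they close (so a half turn about z gives the same grasp; the last joint's range is limited). The gripper opens to 85 mm and grips with 20 to 120 N. Pads are 22 mm wide; open, the fingers measure 114 mm over their backs; the gripper's body (76 mm by 85 mm) begins 54 mm behind the grasp point. The pads swing forward as they close: fully open they stand 13 mm farther back than shut.
Start: joints at [-1.299, 0.628, 0.038, 1.517, -0.027, 0.996, -0.02], TCP at [215.395, 613.289, 231.313] pointing down, gripper open.
Joint ranges: [-3.06, 3.06], [-0.37, 2.12], [-1.25, 1.32], [0.18, 2.47], [-1.1, 4.24], [0.23, 1.98], [-2.94, 2.94]. Speed limits (rad/s): [2.57, 2.57, 3.14, 3.14, 3.14, 3.14, 3.14].

## Interface

Orientations are given as [roll, pitch, yaw] about the fixed x, y, z axes, in that order (R = Rz(yaw) Ry(pitch) Rx(roll)).
In Python, from cell import status, cams, ctrl gives the robot as it stands.
- The arm moves only by the tool move_arm, never from a script. Its argument "plan" is a list of rows, each a list of 3 entries, a list of its own where there are three numbers: the shift along the world's x, y, z in mm, then the turn, a rotation vector about the world's x, y, z in degrees, then the opening, from 0 (shut) to 1 (fully open). In form: [[[x, y, z], [wx, wy, wz], gripper], ...]. A call has 1 to 10 rows; each row shifts and turns the commanded pose from where the row before left it; what a row does not reach is not made up. A row lasts 1/8 s, in which the tool goes at most 62.5 mm and 10.7 degrees, less where a joint would pass 70% of its speed; a pose out of reach is approached as far as the arm can. A call with a gripper value outside its range is refused whole. The fingers move at their own pace and stop on an object; the grip force is fixed at half the most. Time passes only in rows, so rows that do not move let the fingers close. It gives the time, the measured TCP pose, the force, the opening and the grip force at its end, in the units of the state.
- status.read_state(): the state, without advancing time (a new reading comes with each control period).
- cams.get_image(name): name is "scene" or "top"; returns the picture (420x560x3 uint8, blue, green, red); there is no depth.
- cams.camera_params(name): a dict with "K" (3x3 intrinsics, pixels), "k1" (the pictures are not rectified: a ray, as slopes to the right and down, at radius r is drawn at 1 + k1 r^2 times it, then the intrinsics apply), "pose" (4x4, takes a point from camera to world coordinates). Camera axes: x right, y down, z forward; pixel columns grow to the right and rows downward; lengths in mm; the calibration is good to about 2 mm. A picture is of the moment at which its call begins. camera_params takes no time and is no camera call.
- ctrl.finish_job(): hands the job in; it is judged then, once.
The state is a dict: "clock": time; "qpos": joint angles; "qd": joint speeds; "tau": joint torques, N m; "eef_pos": TCP position; "tool_rot": TCP orientation; "force": force on the tool from outside, world axes, zero at the start; "torque": the same for the moment, N m; "width": finger opening in mm; "gripper_force": force on a finger pad.
Only numpy, scipy, OpenCV 4.12 (cv2) and the standard library are available. Lean on these libraries where they do the work, as an engineer would, in place of code of your own. Each camera call takes 0.05 s, during which the arm holds its last target. There are 200 camera calls.

## Task

Pick up the small plywood work board by its wooden grip block, lay it flat in the open, flared end of the aluminium soldering dock with its notched end going in first, and push it along between the rails against the sprung pad until the steel pawl clicks into the notch behind the board's head and keeps it from springing back. Push gently: the pad must not be rammed against its stop, or the glass on the board cracks (16 N between board and pad is too much). Let go, leave the board latched, and do not disturb the bottle, the tin or the spool.

Things in the scene. Friction and masses are not known exactly. Their poses are not given: they have to be found in the camera images.
- board_grip (a point): Centre of the grip block of the loose plywood board (0.28 kg +-30 %). x: along the board to its head, z up. Block 30 (x) x 24 (y) x 45 mm high, standing on the board, rear face flush with the board's rear edge. Board 130 (x) x 90 x 18 mm thick; from this point it reaches 15 mm back and 115 mm forward; its underside is 40.5 mm below. It starts flat on the bench.
- board_head (a point): Middle of the board's head, 9 mm above its underside, 102.5 mm ahead of the grip block's centre. The head is the front 25 mm (90 mm wide). Behind it each long side has a notch 40 mm long and 14 mm deep. Leaded glass, 70 x 60 mm, 6 mm thick, lies on the front part, 37 to 107 mm ahead of the block's centre.
- dock: Fixed soldering dock. Origin at bench level, 125 mm from the far end, midway between the rails; +x is the push direction, +y left. Bed plate 6 mm thick, x -200 to 125, y -65 to 85 mm; waxed, the board slides easily. Rails 16 mm high above the bed, inner faces y = +-46.5 mm: right rail x -50 to 100, left rail x -50 to -20. A grey catch unit with pad and pawl is clamped on it.
- dock_mouth (a point): Point on the bed's top, on the centre line where the flares begin, 110 mm behind (-x of) the dock's origin, axes as the dock's. From here the rails narrow over 60 mm from about 17 to 1.5 mm play each side of the board. The bed runs 90 mm on to the open end, so that the board can be laid flat with its head between the flares.
- pad (a joint): Sprung rubber pad in the middle of the end of the lane, m: 0 at rest, grows as the board presses it, solid stop at 0.010. Its resting face is anywhere from x = 48 to 78 mm in the dock's frame, not measured: find it by feel or sight. Pushing through takes 8 to 14 N. 24 mm wide. Spring 4 N at 0, 9 N at 0.010. The pawl drops behind the head a little past 0.006; the latched board then holds it near 0.005.
- pawl (a joint): Steel spring pawl 46 mm long on the left (+y) of the lane, upright hinge, rad: 0 at rest with its tooth 7 mm into the board's path, 19 mm nearer the mouth than the pad's resting face; about 0.15 while the head pushes it aside (2 to 3 N sideways); back to 0 once it has clicked into the notch, where it blocks the board's return.
- bottle_mid (a point): Bystander: white plastic bottle, 60 mm diameter, 170 mm tall; point half-way up.
- tin_mid (a point): Bystander: open steel tin, 90 mm diameter, 60 mm tall; point half-way up.
- spool_mid (a point): Bystander: bare aluminium solder spool, 60 mm diameter, 42 mm tall; point half-way up.

How it is judged:
By the outcome, as a careful person would: the job done as asked, in the order asked, and still so for the second after the job is handed in, with the robot touching nothing.
It also fails if it takes over 72 s, if anything falls off the work surface, if the arm or the gripper's body presses on something with over 40 N, if the wrist force passes 120 N, or if a joint passes its speed limit or range.

## Working session

There is one attempt and no reset: what is moved stays moved. The work goes in short steps, Python scripts to look and compute and a tool call to move; the robot and the scene stay as the last step left them, time stands still between calls to the robot, and variables do not carry over. Pictures are saved under pics/ and viewed, at most 10 in all, crops included, and the job is handed in when it is done.

Besides the shell and the picture viewer there is one more tool, called after "Request:" by a JSON object that holds its "fn" and its "kwargs". move_arm: Moves the arm, as the interface text tells. Its arguments: {"type":"object","properties":{"plan":{"type":"array","items":{"type":"array"}}},"required":["plan"]}

```bash
mkdir -p pics
cat > h.py <<'E'
import numpy as np, cv2
from cell import status, cams, ctrl
def snap(n,f):
    im=cams.get_image(n); cv2.imwrite('pics/'+f,im); return im
def ray(n,u,v):
    p=cams.camera_params(n);K=np.array(p['K']);T=np.array(p['pose'])
    d=np.array([[p['k1'],0,0,0]],float)
    q=cv2.undistortPoints(np.array([[[u,v]]],float),K,np.array([p['k1'],0,0,0.]))[0,0]
    return T[:3,3],T[:3,:3]@np.array([q[0],q[1],1])
def at(n,u,v,z):
    o,d=ray(n,u,v); return (o+d*(z-o[2])/d[2]).round(1)
def proj(n,P):
    p=cams.camera_params(n);T=np.linalg.inv(np.array(p['pose']))
    P=np.atleast_2d(np.array(P,float))
    return cv2.projectPoints(P,cv2.Rodrigues(T[:3,:3])[0],T[:3,3],np.array(p['K'],float),np.array([p['k1'],0,0,0.]))[0][:,0].round(1)
E
python3 - <<'E'
from h import *
for n in('scene','top'):
    im=snap(n,n+'0.png'); p=cams.camera_params(n); print(np.array(p['K']).round(1).tolist(),p['k1'],np.array(p['pose']).round(3).tolist())
a=cv2.imread('pics/top0.png'); cv2.imwrite('pics/top0b.png',cv2.resize(a,(800,600),interpolation=cv2.INTER_CUBIC))
print(status.read_state())
E
```

```text
[[394.5, 0.0, 282.0], [0.0, 394.5, 204.9], [0.0, 0.0, 1.0]] 0.015664173712929073 [[0.04, 0.564, -0.825, 1506.741], [0.999, -0.034, 0.026, -28.919], [-0.013, -0.825, -0.565, 689.166], [0.0, 0.0, 0.0, 1.0]]
[[384.6, 0.0, 278.9], [0.0, 384.6, 211.8], [0.0, 0.0, 1.0]] -0.0878917581978923 [[-0.001, -0.986, 0.167, 418.705], [-1.0, 0.004, 0.017, -17.155], [-0.018, -0.167, -0.986, 1115.373], [0.0, 0.0, 0.0, 1.0]]
{'clock': 0.1, 'qpos': array([-1.29878282,  0.6292554 ,  0.03843342,  1.51828048, -0.02707221,
        0.99625221, -0.01997905]), 'qd': array([-0.00126905, -0.00138085,  0.00032954, -0.00307464,  0.0008643 ,
        0.00106486,  0.00058974]), 'tau': array([ 2.42364717e-03, -5.64532006e+01,  1.23004194e+00, -1.93973923e+01,
        1.12329482e-02,  5.45224335e-03, -1.02216944e-06]), 'eef_pos': array([215.18836983, 612.76212432, 230.47565347]), 'tool_rot': array([-3.13991357e+00, -5.03562553e-05,  2.80376966e+00]), 'force': array([0.86825223, 0.14589002, 0.87797459]), 'torque': array([0.03130095, 0.04258979, 0.00892889]), 'gripper_force': 0.0, 'width': 85.2551402587709}
```

View pics/top0b.png

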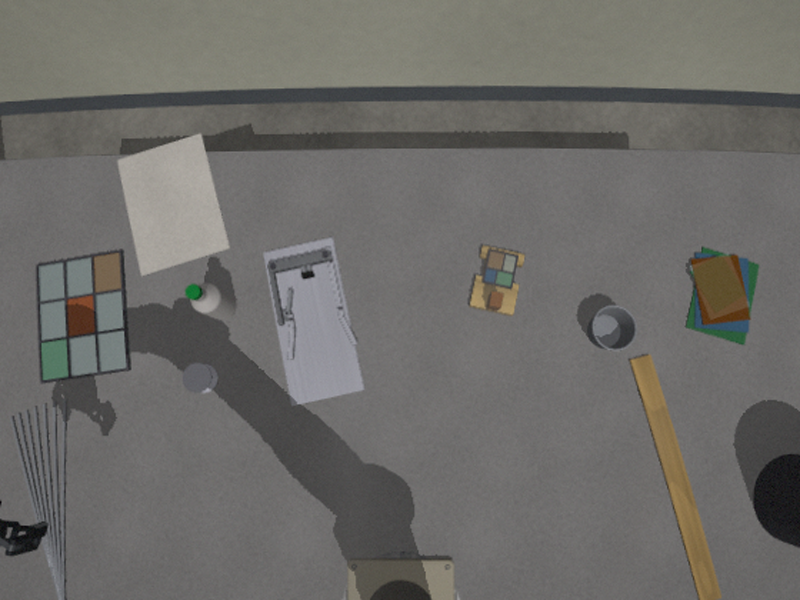

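View pics/scene0.png

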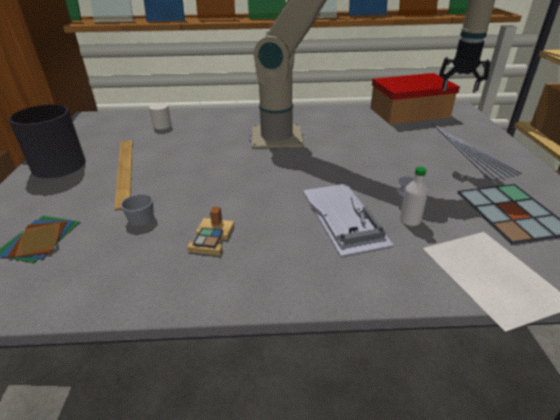

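The top view shows the board at about (497,280) in the enlarged picture, head away from the robot. The dock is at about (312,320) with its catch unit at the far end, the bottle at (205,298), the spool at (200,378) and the tin at (612,328). I'll enlarge the dock and the board.

Run:
```python
from h import *
a=cv2.imread('pics/top0.png')
d=cv2.resize(a[155:295,175:265],None,fx=4.28,fy=4.28,interpolation=cv2.INTER_CUBIC)
b=cv2.resize(a[165:225,322:372],None,fx=8,fy=8,interpolation=cv2.INTER_CUBIC)
c=np.zeros((600,800,3),np.uint8); c[:d.shape[0],:d.shape[1]]=d[:600]; c[:480,395:795]=b
cv2.imwrite('pics/crop.png',c)
```

```text
(no output)
```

View pics/crop.png

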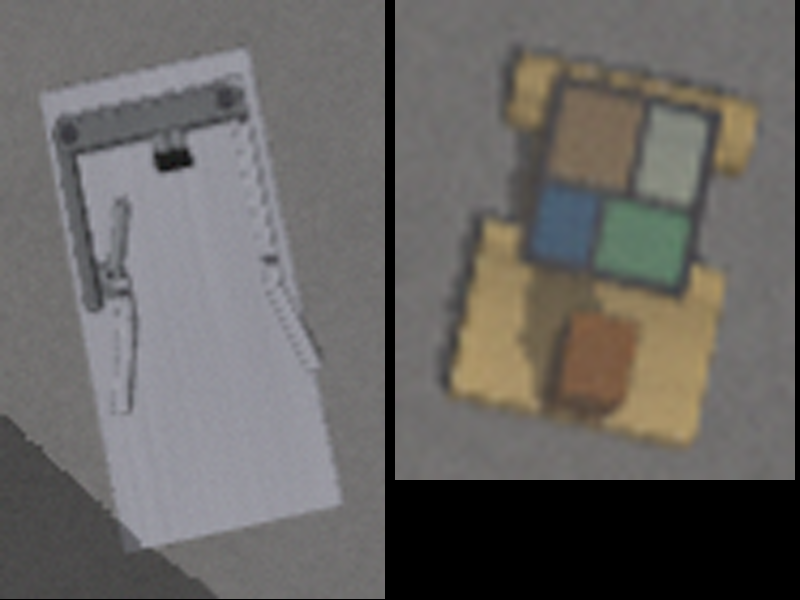

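The crop shows the bed corners at (40,95), (248,48), (342,503) and (125,552), and the pad face at about (173,168). The board corners are at (515,50), (757,103), (692,445) and (450,393).

```bash
cat >> h.py <<'E'
def fit(loc,W):
    L=np.array(loc,float);W=np.array(W)[:,:2]
    lc,wc=L.mean(0),W.mean(0)
    H=(L-lc).T@(W-wc); th=np.arctan2(H[0,1]-H[1,0],H[0,0]+H[1,1])
    R=np.array([[np.cos(th),-np.sin(th)],[np.sin(th),np.cos(th)]])
    t=wc-R@lc; return th,t,(W-(L@R.T+t)).round(1).tolist()
E
python3 - <<'E'
from h import *
D=lambda x,y,z:at('top',(x+.5)/4.28+175-.5,(y+.5)/4.28+155-.5,z)
B=lambda x,y,z:at('top',(x-395+.5)/8+322-.5,(y+.5)/8+165-.5,z)
th,t,r=fit([[125,85],[125,-65],[-200,-65],[-200,85]],[D(40,95,6),D(248,48,6),D(342,503,6),D(125,552,6)])
print('dock',np.degrees(th),t,r)
def d(p): 
    c,s=np.cos(th),np.sin(th);v=np.array(p[:2])-t;return (np.array([[c,s],[-s,c]])@v).round(1)
for z in(15,24,30):print('pad',z,d(D(173,170,z)))
print('pawl tip',d(D(123,200,20)),'rightrail ends',d(D(238,122,22)),d(D(268,260,22)),d(D(318,365,22)),'left',d(D(118,290,22)),d(D(125,410,22)))
tb,b,r=fit([[115,45],[115,-45],[-15,-45],[-15,45]],[B(515,50,18),B(757,103,18),B(692,445,18),B(450,393,18)])
print('board',np.degrees(tb),b,r)
print('block top',[B(*p,63).tolist() for p in((570,312),(637,318),(617,410),(557,400))])
T=lambda x,y,z:at('top',x*.7,y*.7,z)
print('bottle top',T(193,292,170),'spool',T(200,378,42),'tin',T(612,328,60))
E
```

```text
dock 12.467863731260783 [611.97456683 178.10677717] [[-1.2, -0.5], [-0.9, -0.2], [1.3, 0.9], [0.8, -0.2]]
pad 15 [47.6  1.8]
pad 24 [45.3  0.6]
pad 30 [43.8 -0.3]
pawl tip [33.4 38.7] rightrail ends [ 68.9 -49.2] [-29.5 -50.4] [-106.4  -68.9] left [-27.3  53. ] [-107.8   63.5]
board -12.468927169178375 [ 603.92933781 -187.47949429] [[0.8, 0.5], [-0.2, -0.3], [-0.3, 0.4], [-0.3, -0.6]]
block top [[619.7, -178.3, 63.0], [617.5, -201.6, 63.0], [585.1, -193.6, 63.0], [588.7, -172.8, 63.0]]
bottle top [599.5 366.5 170. ] spool [451.1 394.   42. ] tin [ 545.9 -414.2   60. ]
```

Request:
{"fn": "move_arm", "kwargs": {"plan": [[[19.5,-40,-3],[0,0,0.35],1],[[19.5,-40,-3],[0,0,0.35],1],[[19.5,-40,-3],[0,0,0.35],1],[[19.5,-40,-3],[0,0,0.35],1],[[19.5,-40,-3],[0,0,0.35],1],[[19.5,-40,-3],[0,0,0.35],1],[[19.5,-40,-3],[0,0,0.35],1],[[19.5,-40,-3],[0,0,0.35],1],[[19.5,-40,-3],[0,0,0.35],1],[[19.5,-40,-3],[0,0,0.35],1]]}}

```text
clock: 1.35
eef_pos: [410.8, 211.9, 201.1]
tool_rot: [-3.141, -0.0, 2.865]
force: [0.8, -0.6, 0.2]
width: 85.1
gripper_force: 0.0
```

Request:
{"fn": "move_arm", "kwargs": {"plan": [[[19.5,-40,-3],[0,0,0.35],1],[[19.5,-40,-3],[0,0,0.35],1],[[19.5,-40,-3],[0,0,0.35],1],[[19.5,-40,-3],[0,0,0.35],1],[[19.5,-40,-3],[0,0,0.35],1],[[19.5,-40,-3],[0,0,0.35],1],[[19.5,-40,-3],[0,0,0.35],1],[[19.5,-40,-3],[0,0,0.35],1],[[19.5,-40,-3],[0,0,0.35],1],[[0,0,0],[0,0,0],1]]}}

```text
clock: 2.6
eef_pos: [586.1, -151.6, 173.5]
tool_rot: [-3.139, 0.0, 2.914]
force: [-0.4, 0.5, -0.7]
width: 85.4
gripper_force: 0.0
```

Request:
{"fn": "move_arm", "kwargs": {"plan": [[[6,-12,-20],[0,0,0.3],1],[[6,-12,-20],[0,0,0.3],1],[[6,-11.5,-20],[0,0,0],1],[[0,0,-20],[0,0,0],1],[[0,0,0],[0,0,0],1]]}}

```text
clock: 3.22
eef_pos: [602.0, -181.5, 91.3]
tool_rot: [3.141, -0.006, 2.931]
force: [-1.0, -0.2, 0.4]
width: 85.5
gripper_force: 0.0
```

Run:
```python
from h import *
a=snap('scene','s1.png');b=snap('top','t1.png')
c=np.hstack([cv2.resize(a[150:270,150:280],(400,370),interpolation=cv2.INTER_CUBIC),cv2.resize(b[140:250,300:400],(390,370),interpolation=cv2.INTER_CUBIC)])
cv2.imwrite('pics/c1.png',c)
s=status.read_state();print(s['eef_pos'],s['tool_rot'],s['qpos'])
```

```text
[ 603.7505579  -181.82467837   93.73997471] [ 3.14136989e+00 -1.02798820e-03  2.93102209e+00] [ 2.48010506e-01  7.66439235e-01  1.83107127e-04  1.68768190e+00
 -4.89451168e-04  6.88507218e-01  1.60874624e+00]
```

View pics/c1.png

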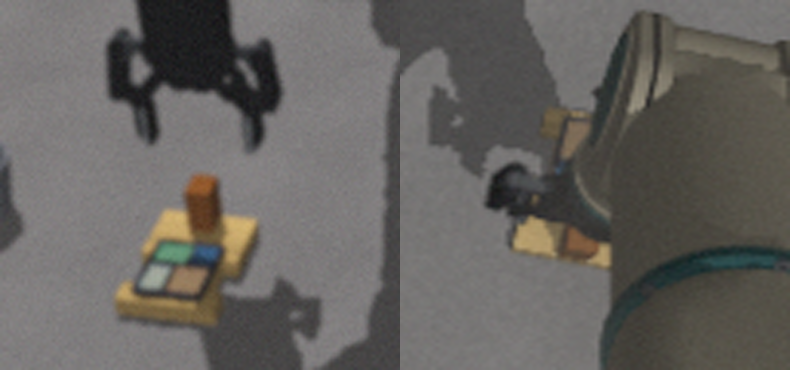

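The fingers straddle the block, clear on both sides. I'll correct y by -5 and descend.

Request:
{"fn": "move_arm", "kwargs": {"plan": [[[0,-5,-10],[0,0,-0.4],1],[[0,0,-15],[0,0,0],1],[[0,0,-15],[0,0,0],1],[[0,0,-15],[0,0,0],1],[[0,0,-10],[0,0,0],1],[[0,0,-4],[0,0,0],1],[[0,0,0],[0,0,0],1],[[0,0,0],[0,0,0],1]]}}

```text
clock: 4.32
eef_pos: [604.3, -187.3, 25.8]
tool_rot: [-3.142, 0.001, 2.923]
force: [-0.0, 0.4, -0.9]
width: 85.6
gripper_force: 0.0
```

Request:
{"fn": "move_arm", "kwargs": {"plan": [[[0,0,-1],[0,0,0],0.5],[[0,0,0],[0,0,0],0.3],[[0,0,0],[0,0,0],0],[[0,0,0],[0,0,0],0],[[0,0,0],[0,0,0],0],[[0,0,0],[0,0,0],0],[[0,0,0],[0,0,0],0],[[0,0,0],[0,0,0],0]]}}

```text
clock: 5.32
eef_pos: [604.1, -187.4, 24.6]
tool_rot: [-3.141, 0.0, 2.923]
force: [-1.4, -0.3, 4.5]
width: 23.1
gripper_force: 59.8
```

Request:
{"fn": "move_arm", "kwargs": {"plan": [[[0,0,8],[0,0,0],0],[[0,0,16],[0,0,0],0],[[0,0,18],[0,0,0],0],[[0,0,18],[0,0,0],0],[[-5,10,0],[0,0,1],0],[[-10,20,0],[0,0,1.5],0],[[-11,20,0],[0,0,1.5],0],[[-11,20,0],[0,0,1.5],0],[[-11,20,0],[0,0,1.5],0],[[-11,20,0],[0,0,1.5],0]]}}

```text
clock: 6.58
eef_pos: [543.6, -75.6, 84.1]
tool_rot: [3.141, -0.001, 3.074]
force: [-0.0, -0.0, -3.3]
width: 23.0
gripper_force: 59.2
```

Request:
{"fn": "move_arm", "kwargs": {"plan": [[[-11,20,0],[0,0,1.5],0],[[-11,20,0],[0,0,1.5],0],[[-11,20,0],[0,0,1.5],0],[[-11,20,0],[0,0,1.5],0],[[-11,20,0],[0,0,1.5],0],[[-11,20,0],[0,0,1.5],0],[[-11,20,0],[0,0,1.5],0],[[-11,20,0],[0,0,1.5],0],[[-10,20,0],[0,0,1.5],0],[[-5,10,0],[0,0,1],0]]}}

```text
clock: 7.82
eef_pos: [440.9, 114.4, 84.4]
tool_rot: [3.141, -0.0, -2.955]
force: [-0.3, -0.5, -3.3]
width: 23.3
gripper_force: 59.1
```

Request:
{"fn": "move_arm", "kwargs": {"plan": [[[0,0,0],[0,0,0],0],[[0,0,0],[0,0,0],0]]}}

```text
clock: 8.07
eef_pos: [442.4, 112.0, 84.4]
tool_rot: [-3.141, 0.0, -2.96]
force: [-0.3, -0.2, -2.6]
width: 23.3
gripper_force: 59.1
```

Request:
{"fn": "move_arm", "kwargs": {"plan": [[[-5,12,0],[0,0,1],0],[[-6,14,0],[0,0,1],0],[[0,0,-12],[0,0,0],0],[[0,0,-14],[0,0,0],0],[[0,0,0],[0,0,0],0],[[0,0,0],[0,0,0],0]]}}

```text
clock: 8.82
eef_pos: [430.9, 138.4, 58.0]
tool_rot: [-3.141, -0.001, -2.924]
force: [-0.4, 0.5, -3.8]
width: 23.1
gripper_force: 59.1
```

Run:
```python
from h import *
a=snap('scene','s2.png');b=snap('top','t2.png')
c=np.hstack([cv2.resize(a[160:260,290:400],(440,400),interpolation=cv2.INTER_CUBIC),cv2.resize(b[160:295,170:270],(355,480),interpolation=cv2.INTER_CUBIC)[:400]]) if 0 else None
c=np.zeros((560,800,3),np.uint8)
c[:400,:440]=cv2.resize(a[160:260,290:400],(440,400),interpolation=cv2.INTER_CUBIC)
c[:540,440:800]=cv2.resize(b[160:295,175:265],(360,540),interpolation=cv2.INTER_CUBIC)
cv2.imwrite('pics/c2.png',c)
```

```text
(no output)
```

View pics/c2.png

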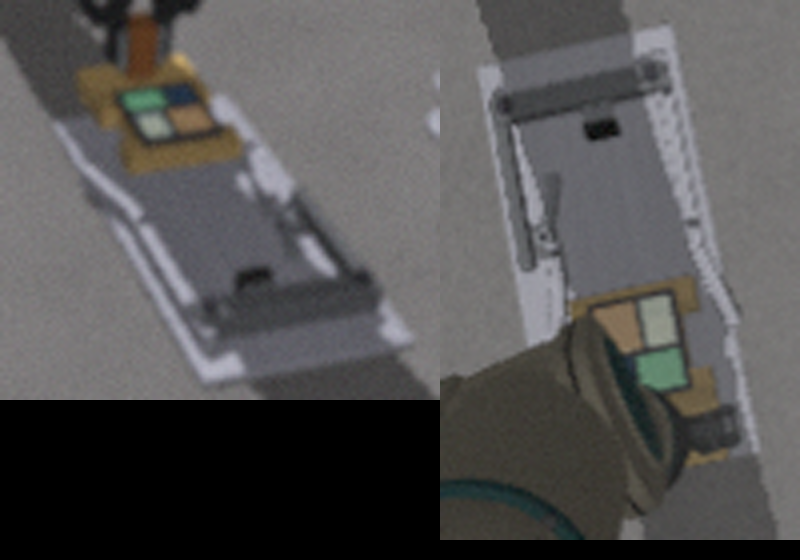

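Board aligned above the mouth. Its head corners are at about (573,303) and (693,280) in the crop. I'll check them against the dock frame.

Run:
```python
from h import *
th=np.radians(12.47);t=np.array([612,178.1]);c,s=np.cos(th),np.sin(th)
for p in((571,303),(694,278)):
    for z in (51.4,):
        w=at('top',(p[0]-440)/4+175,p[1]/4+160,z); print(w,np.array([[c,s],[-s,c]])@(w[:2]-t))
```

```text
[531.9 200.7  51.4] [-73.33039521  39.36271253]
[549.4 114.6  51.4] [-74.83466917 -48.48486661]
```

Request:
{"fn": "move_arm", "kwargs": {"plan": [[[-6,0.5,0],[0,0,0],0],[[0,0,-10],[0,0,0],0],[[0,0,-10],[0,0,0],0],[[0,0,-4],[0,0,0],0],[[0,0,-1],[0,0,0],0],[[0,0,0],[0,0,0],0]]}}

```text
clock: 9.68
eef_pos: [425.2, 139.3, 33.6]
tool_rot: [3.142, -0.001, -2.924]
force: [-0.0, 0.0, -2.5]
width: 23.3
gripper_force: 59.2
```

Request:
{"fn": "move_arm", "kwargs": {"plan": [[[0,0,-1],[0,0,0],0],[[0,0,0],[0,0,0],0]]}}

```text
clock: 9.93
eef_pos: [425.3, 139.5, 32.8]
tool_rot: [-3.141, -0.001, -2.923]
force: [-0.2, 0.6, -4.0]
width: 23.5
gripper_force: 59.2
```

Request:
{"fn": "move_arm", "kwargs": {"plan": [[[0,0,-1],[0,0,0],0],[[0,0,0],[0,0,0],0]]}}

```text
clock: 10.18
eef_pos: [425.2, 139.4, 31.8]
tool_rot: [-3.142, -0.001, -2.923]
force: [0.2, 0.1, -4.1]
width: 22.9
gripper_force: 59.2
```

Request:
{"fn": "move_arm", "kwargs": {"plan": [[[0,0,-1],[0,0,0],0],[[0,0,0],[0,0,0],0]]}}

```text
clock: 10.42
eef_pos: [425.3, 139.4, 30.7]
tool_rot: [3.142, -0.001, -2.923]
force: [0.4, 0.5, -3.3]
width: 23.6
gripper_force: 59.2
```

Request:
{"fn": "move_arm", "kwargs": {"plan": [[[0,0,-0.7],[0,0,0],0],[[0,0,0],[0,0,0],0]]}}

```text
clock: 10.68
eef_pos: [425.3, 139.4, 30.5]
tool_rot: [-3.141, -0.0, -2.923]
force: [-2.1, -0.2, 3.6]
width: 23.3
gripper_force: 60.2
```

Request:
{"fn": "move_arm", "kwargs": {"plan": [[[2.9,0.65,0.3],[0,0,0],0],[[3.9,0.86,0],[0,0,0],0],[[3.9,0.86,0],[0,0,0],0],[[3.9,0.86,0],[0,0,0],0],[[0,0,0],[0,0,0],0]]}}

```text
clock: 11.3
eef_pos: [440.8, 142.8, 30.5]
tool_rot: [3.141, 0.0, -2.924]
force: [0.4, 0.2, 3.0]
width: 23.6
gripper_force: 60.1
```

Request:
{"fn": "move_arm", "kwargs": {"plan": [[[2.9,0.65,0],[0,0,0],0],[[2.9,0.65,0],[0,0,0],0],[[0,0,0],[0,0,0],0]]}}

```text
clock: 11.68
eef_pos: [445.8, 143.9, 30.5]
tool_rot: [-3.141, -0.001, -2.924]
force: [-1.5, 0.2, 5.0]
width: 23.5
gripper_force: 60.3
```

Request:
{"fn": "move_arm", "kwargs": {"plan": [[[1.95,0.43,0],[0,0,0],0],[[1.95,0.43,0],[0,0,0],0],[[0,0,0],[0,0,0],0]]}}

```text
clock: 12.05
eef_pos: [449.5, 144.8, 30.5]
tool_rot: [-3.141, -0.001, -2.923]
force: [-1.1, -1.3, 5.5]
width: 23.3
gripper_force: 60.3
```

Request:
{"fn": "move_arm", "kwargs": {"plan": [[[1.95,0.43,0.2],[0,0,0],0],[[1.95,0.43,0],[0,0,0],0],[[0,0,0],[0,0,0],0]]}}

```text
clock: 12.42
eef_pos: [454.0, 145.8, 30.5]
tool_rot: [3.141, -0.0, -2.924]
force: [-1.0, -0.9, 0.6]
width: 23.3
gripper_force: 59.8
```

Request:
{"fn": "move_arm", "kwargs": {"plan": [[[1.95,0.43,0],[0,0,0],0],[[1.95,0.43,0],[0,0,0],0],[[0,0,0],[0,0,0],0]]}}

```text
clock: 12.8
eef_pos: [457.9, 146.7, 30.5]
tool_rot: [3.141, -0.0, -2.924]
force: [0.3, 0.2, -0.1]
width: 23.4
gripper_force: 59.6
```

Request:
{"fn": "move_arm", "kwargs": {"plan": [[[1.95,0.43,0],[0,0,0],0],[[1.95,0.43,0],[0,0,0],0],[[0,0,0],[0,0,0],0]]}}

```text
clock: 13.18
eef_pos: [461.9, 147.5, 30.5]
tool_rot: [3.141, -0.0, -2.924]
force: [0.3, -0.7, -1.5]
width: 23.2
gripper_force: 59.5
```

Request:
{"fn": "move_arm", "kwargs": {"plan": [[[2.93,0.65,0],[0,0,0],0],[[2.93,0.65,0],[0,0,0],0],[[2.93,0.65,0],[0,0,0],0],[[0,0,0],[0,0,0],0]]}}

```text
clock: 13.68
eef_pos: [470.7, 149.5, 30.5]
tool_rot: [3.141, -0.0, -2.924]
force: [0.6, -0.5, -1.8]
width: 23.2
gripper_force: 59.4
```

Request:
{"fn": "move_arm", "kwargs": {"plan": [[[2.93,0.65,0],[0,0,0],0],[[2.93,0.65,0],[0,0,0],0],[[2.93,0.65,0],[0,0,0],0],[[0,0,0],[0,0,0],0]]}}

```text
clock: 14.18
eef_pos: [479.4, 151.4, 30.6]
tool_rot: [3.141, -0.0, -2.924]
force: [0.6, 0.1, -2.1]
width: 22.9
gripper_force: 59.4
```

Request:
{"fn": "move_arm", "kwargs": {"plan": [[[2.93,0.65,0],[0,0,0],0],[[2.93,0.65,0],[0,0,0],0],[[2.93,0.65,0],[0,0,0],0],[[0,0,0],[0,0,0],0]]}}

```text
clock: 14.68
eef_pos: [488.2, 153.4, 30.6]
tool_rot: [3.141, -0.0, -2.924]
force: [-0.2, -0.1, -2.1]
width: 23.3
gripper_force: 59.4
```

Request:
{"fn": "move_arm", "kwargs": {"plan": [[[2.93,0.65,0],[0,0,0],0],[[2.93,0.65,0],[0,0,0],0],[[2.93,0.65,0],[0,0,0],0],[[0,0,0],[0,0,0],0]]}}

```text
clock: 15.18
eef_pos: [497.0, 155.3, 30.6]
tool_rot: [3.141, -0.0, -2.924]
force: [0.1, 0.1, -1.9]
width: 23.4
gripper_force: 59.4
```

Request:
{"fn": "move_arm", "kwargs": {"plan": [[[2.93,0.65,0],[0,0,0],0],[[2.93,0.65,0],[0,0,0],0],[[2.93,0.65,0],[0,0,0],0],[[0,0,0],[0,0,0],0]]}}

```text
clock: 15.68
eef_pos: [505.1, 156.2, 30.5]
tool_rot: [-3.14, -0.002, -2.925]
force: [-1.4, -3.3, 1.6]
width: 23.4
gripper_force: 59.9
```

Request:
{"fn": "move_arm", "kwargs": {"plan": [[[1.95,0.43,0],[0,0,0],0],[[1.95,0.43,0],[0,0,0],0],[[1.95,0.43,0],[0,0,0],0],[[0,0,0],[0,0,0],0]]}}

```text
clock: 16.18
eef_pos: [511.5, 158.4, 30.5]
tool_rot: [-3.141, -0.0, -2.924]
force: [-0.7, -3.5, 0.2]
width: 23.4
gripper_force: 59.9
```

Request:
{"fn": "move_arm", "kwargs": {"plan": [[[1.95,0.43,0],[0,0,0],0],[[1.95,0.43,0],[0,0,0],0],[[0,0,0],[0,0,0],0]]}}

```text
clock: 16.55
eef_pos: [515.5, 159.5, 30.6]
tool_rot: [3.141, -0.0, -2.924]
force: [-0.6, -3.1, -0.5]
width: 23.3
gripper_force: 59.8
```

Request:
{"fn": "move_arm", "kwargs": {"plan": [[[1.95,0.43,0],[0,0,0],0],[[1.95,0.43,0],[0,0,0],0],[[1.95,0.43,0],[0,0,0],0],[[0,0,0],[0,0,0],0]]}}

```text
clock: 17.05
eef_pos: [521.4, 160.8, 30.6]
tool_rot: [3.141, 0.0, -2.924]
force: [-0.1, -2.3, -0.8]
width: 23.2
gripper_force: 59.6
```

Request:
{"fn": "move_arm", "kwargs": {"plan": [[[1.95,0.43,0],[0,0,0],0],[[1.95,0.43,0],[0,0,0],0],[[0,0,0],[0,0,0],0]]}}

```text
clock: 17.42
eef_pos: [525.2, 161.6, 30.6]
tool_rot: [3.141, -0.0, -2.924]
force: [-0.7, -2.2, -1.7]
width: 23.5
gripper_force: 59.6
```

Request:
{"fn": "move_arm", "kwargs": {"plan": [[[1.95,0.43,0],[0,0,0],0],[[1.95,0.43,0],[0,0,0],0],[[0,0,0],[0,0,0],0]]}}

```text
clock: 17.8
eef_pos: [529.2, 162.4, 30.6]
tool_rot: [3.141, 0.0, -2.924]
force: [0.4, -2.5, -2.1]
width: 23.4
gripper_force: 59.5
```

Request:
{"fn": "move_arm", "kwargs": {"plan": [[[1.95,0.43,0],[0,0,0],0],[[0.98,0.22,0],[0,0,0],0],[[0,0,0],[0,0,0],0]]}}

```text
clock: 18.18
eef_pos: [531.8, 163.0, 30.6]
tool_rot: [3.142, -0.001, -2.924]
force: [0.3, -2.2, -1.6]
width: 23.2
gripper_force: 59.7
```

Request:
{"fn": "move_arm", "kwargs": {"plan": [[[0.98,0.22,0],[0,0,0],0],[[0.98,0.22,0],[0,0,0],0],[[0,0,0],[0,0,0],0]]}}

```text
clock: 18.55
eef_pos: [533.7, 163.4, 30.6]
tool_rot: [3.142, -0.001, -2.924]
force: [-0.5, -2.7, -0.6]
width: 23.4
gripper_force: 59.7
```

Request:
{"fn": "move_arm", "kwargs": {"plan": [[[0.98,0.22,0],[0,0,0],0],[[0.98,0.22,0],[0,0,0],0],[[0,0,0],[0,0,0],0]]}}

```text
clock: 18.92
eef_pos: [535.7, 163.8, 30.6]
tool_rot: [-3.142, -0.001, -2.924]
force: [-0.8, -1.5, -1.3]
width: 23.3
gripper_force: 59.7
```

Request:
{"fn": "move_arm", "kwargs": {"plan": [[[0.98,0.22,0],[0,0,0],0],[[0.98,0.22,0],[0,0,0],0],[[0,0,0],[0,0,0],0]]}}

```text
clock: 19.3
eef_pos: [537.6, 164.3, 30.6]
tool_rot: [-3.142, -0.001, -2.923]
force: [-1.5, -3.2, -1.1]
width: 23.1
gripper_force: 59.7
```

Request:
{"fn": "move_arm", "kwargs": {"plan": [[[0.98,0.22,0],[0,0,0],0],[[0.98,0.22,0],[0,0,0],0],[[0,0,0],[0,0,0],0]]}}

```text
clock: 19.68
eef_pos: [539.6, 164.8, 30.6]
tool_rot: [3.142, -0.001, -2.924]
force: [-0.5, -2.0, -2.0]
width: 23.6
gripper_force: 59.7
```

Request:
{"fn": "move_arm", "kwargs": {"plan": [[[0.98,0.22,0],[0,0,0],0],[[0.98,0.22,0],[0,0,0],0],[[0,0,0],[0,0,0],0]]}}

```text
clock: 20.05
eef_pos: [541.5, 165.2, 30.6]
tool_rot: [-3.142, -0.001, -2.923]
force: [-0.4, -2.8, -1.2]
width: 23.1
gripper_force: 59.7
```

Request:
{"fn": "move_arm", "kwargs": {"plan": [[[0.98,0.22,0],[0,0,0],0],[[0.98,0.22,0],[0,0,0],0],[[0,0,0],[0,0,0],0]]}}

```text
clock: 20.42
eef_pos: [543.5, 165.6, 30.6]
tool_rot: [3.142, -0.001, -2.923]
force: [-0.8, -3.0, -0.4]
width: 23.5
gripper_force: 59.7
```

Request:
{"fn": "move_arm", "kwargs": {"plan": [[[0.98,0.22,0],[0,0,0],0],[[0.98,0.22,0],[0,0,0],0],[[0,0,0],[0,0,0],0]]}}

```text
clock: 20.8
eef_pos: [545.5, 166.0, 30.6]
tool_rot: [-3.142, -0.001, -2.923]
force: [-0.8, -2.6, -1.1]
width: 23.4
gripper_force: 59.7
```

Request:
{"fn": "move_arm", "kwargs": {"plan": [[[0.98,0.22,0],[0,0,0],0],[[0.49,0.11,0],[0,0,0],0],[[0,0,0],[0,0,0],0]]}}

```text
clock: 21.18
eef_pos: [546.3, 166.2, 30.6]
tool_rot: [-3.141, -0.002, -2.924]
force: [-2.9, -2.9, 0.5]
width: 23.4
gripper_force: 59.9
```

Request:
{"fn": "move_arm", "kwargs": {"plan": [[[0.98,0.22,0],[0,0,0],0],[[0.49,0.11,0],[0,0,0],0],[[0,0,0],[0,0,0],0]]}}

```text
clock: 21.55
eef_pos: [546.5, 166.2, 30.6]
tool_rot: [-3.141, -0.004, -2.923]
force: [-5.9, -4.2, 3.9]
width: 23.3
gripper_force: 60.4
```

Request:
{"fn": "move_arm", "kwargs": {"plan": [[[0.98,0.22,0],[0,0,0],0],[[0.49,0.11,0],[0,0,0],0],[[0,0,0],[0,0,0],0]]}}

```text
clock: 21.92
eef_pos: [547.5, 166.4, 30.6]
tool_rot: [-3.141, -0.005, -2.923]
force: [-7.4, -4.3, 5.7]
width: 23.4
gripper_force: 60.5
```

Request:
{"fn": "move_arm", "kwargs": {"plan": [[[0.98,0.22,0.1],[0,0,0],0],[[0.49,0.11,0],[0,0,0],0],[[0,0,0],[0,0,0],0]]}}

```text
clock: 22.3
eef_pos: [548.6, 166.6, 30.6]
tool_rot: [-3.14, -0.006, -2.923]
force: [-7.6, -4.7, 5.2]
width: 23.0
gripper_force: 60.5
```

Request:
{"fn": "move_arm", "kwargs": {"plan": [[[0.98,0.22,0],[0,0,0],0],[[0,0,0],[0,0,0],0]]}}

```text
clock: 22.55
eef_pos: [549.5, 166.7, 30.7]
tool_rot: [-3.14, -0.006, -2.923]
force: [-8.2, -4.0, 5.8]
width: 23.3
gripper_force: 60.6
```

Request:
{"fn": "move_arm", "kwargs": {"plan": [[[0.98,0.22,0],[0,0,0],0],[[0,0,0],[0,0,0],0]]}}

```text
clock: 22.8
eef_pos: [550.3, 166.9, 30.6]
tool_rot: [-3.14, -0.006, -2.923]
force: [-8.5, -4.9, 6.3]
width: 23.5
gripper_force: 60.6
```

Request:
{"fn": "move_arm", "kwargs": {"plan": [[[0.98,0.22,0],[0,0,0],0],[[0,0,0],[0,0,0],0]]}}

```text
clock: 23.05
eef_pos: [551.2, 167.1, 30.6]
tool_rot: [-3.14, -0.006, -2.923]
force: [-9.9, -4.9, 6.6]
width: 23.3
gripper_force: 60.6
```

Request:
{"fn": "move_arm", "kwargs": {"plan": [[[0.68,0.15,0],[0,0,0],0],[[0,0,0],[0,0,0],0]]}}

```text
clock: 23.3
eef_pos: [551.6, 167.2, 30.7]
tool_rot: [-3.14, -0.007, -2.923]
force: [-8.7, -4.3, 7.7]
width: 23.4
gripper_force: 60.7
```

Request:
{"fn": "move_arm", "kwargs": {"plan": [[[0.68,0.15,0],[0,0,0],0],[[0,0,0],[0,0,0],0]]}}

```text
clock: 23.55
eef_pos: [552.2, 167.3, 30.7]
tool_rot: [-3.14, -0.007, -2.923]
force: [-9.6, -5.3, 7.3]
width: 23.5
gripper_force: 60.7
```

Request:
{"fn": "move_arm", "kwargs": {"plan": [[[0.68,0.15,0],[0,0,0],0],[[0,0,0],[0,0,0],0]]}}

```text
clock: 23.8
eef_pos: [552.7, 167.4, 30.7]
tool_rot: [-3.14, -0.007, -2.923]
force: [-9.4, -4.8, 8.1]
width: 23.4
gripper_force: 60.8
```

Request:
{"fn": "move_arm", "kwargs": {"plan": [[[0.49,0.11,0],[0,0,0],0],[[0,0,0],[0,0,0],0]]}}

```text
clock: 24.05
eef_pos: [553.0, 167.5, 30.7]
tool_rot: [-3.14, -0.007, -2.923]
force: [-11.1, -5.5, 8.2]
width: 23.5
gripper_force: 60.8
```

Request:
{"fn": "move_arm", "kwargs": {"plan": [[[0.49,0.11,0],[0,0,0],0],[[0,0,0],[0,0,0],0]]}}

```text
clock: 24.3
eef_pos: [553.4, 167.6, 30.7]
tool_rot: [-3.14, -0.008, -2.923]
force: [-10.6, -5.5, 8.2]
width: 23.6
gripper_force: 60.8
```

Request:
{"fn": "move_arm", "kwargs": {"plan": [[[0.49,0.11,0],[0,0,0],0],[[0,0,0],[0,0,0],0]]}}

```text
clock: 24.55
eef_pos: [553.8, 167.8, 30.7]
tool_rot: [-3.14, -0.008, -2.923]
force: [-10.1, -5.7, 7.9]
width: 23.8
gripper_force: 60.9
```

Request:
{"fn": "move_arm", "kwargs": {"plan": [[[0.49,0.11,0],[0,0,0],0],[[0,0,0],[0,0,0],0]]}}

```text
clock: 24.8
eef_pos: [554.3, 167.9, 30.7]
tool_rot: [-3.14, -0.008, -2.923]
force: [-11.2, -4.7, 8.8]
width: 23.7
gripper_force: 60.9
```

Run:
```python
from h import *
A=[];B=[]
for i in range(6):
    A.append(cams.get_image('scene')); B.append(cams.get_image('top')); s=status.read_state(); print(s['force'].round(1),s['eef_pos'].round(1))
a=np.mean(A,0).astype(np.uint8);b=np.mean(B,0).astype(np.uint8)
c=np.zeros((560,800,3),np.uint8)
c[:480,:440]=cv2.resize(a[180:252,325:391],(440,480),interpolation=cv2.INTER_CUBIC)
c[:480,440:800]=cv2.resize(b[165:245,180:240],(360,480),interpolation=cv2.INTER_CUBIC)
cv2.imwrite('pics/c3.png',c)
```

```text
[-10.6  -5.8   9.8] [554.3 167.9  30.7]
[-11.4  -5.    8.7] [554.3 167.9  30.7]
[-10.7  -5.9   8.4] [554.3 167.9  30.7]
[-9.5 -4.6  9.3] [554.3 167.9  30.7]
[-10.6  -4.6   9.1] [554.3 167.9  30.7]
[-11.2  -5.2   8.1] [554.3 167.9  30.7]
```

View pics/c3.png

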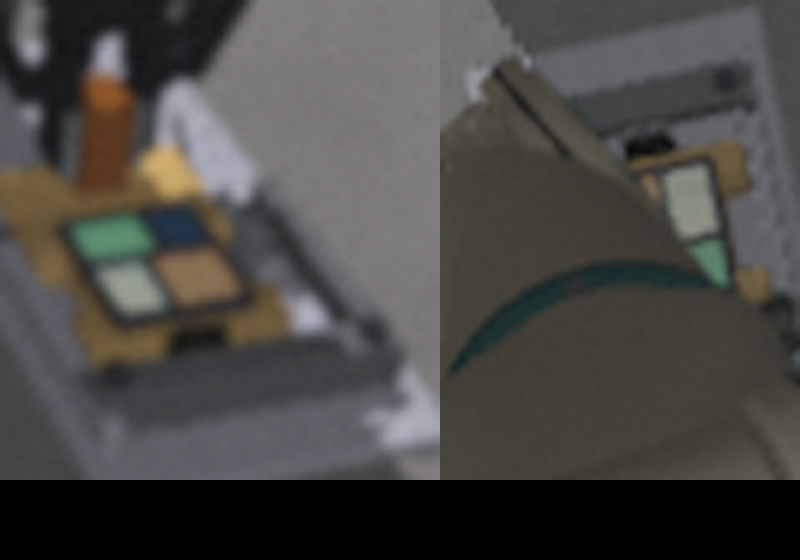

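The picture shows the head pressing the pad. The lateral force is still about 2.8 N, so the pawl has not dropped yet. I'll continue in small steps.

Request:
{"fn": "move_arm", "kwargs": {"plan": [[[0.49,0.11,0],[0,0,0],0],[[0,0,0],[0,0,0],0]]}}

```text
clock: 25.65
eef_pos: [554.7, 168.0, 30.7]
tool_rot: [-3.14, -0.008, -2.923]
force: [-11.0, -5.4, 8.8]
width: 23.7
gripper_force: 60.9
```

Request:
{"fn": "move_arm", "kwargs": {"plan": [[[0.39,0.09,0],[0,0,0],0],[[0,0,0],[0,0,0],0]]}}

```text
clock: 25.9
eef_pos: [554.9, 168.0, 30.6]
tool_rot: [-3.14, -0.008, -2.923]
force: [-11.7, -5.5, 8.8]
width: 23.2
gripper_force: 60.9
```

Request:
{"fn": "move_arm", "kwargs": {"plan": [[[-0.98,-0.22,0.1],[0,0,0],0],[[-0.98,-0.22,0],[0,0,0],0],[[0,0,0],[0,0,0],0]]}}

```text
clock: 26.28
eef_pos: [554.9, 168.1, 30.6]
tool_rot: [-3.141, -0.005, -2.923]
force: [-6.1, -3.7, 3.4]
width: 23.6
gripper_force: 60.1
```

Request:
{"fn": "move_arm", "kwargs": {"plan": [[[-0.98,-0.22,0.1],[0,0,0],0],[[-0.98,-0.22,0],[0,0,0],0],[[0,0,0],[0,0,0],0]]}}

```text
clock: 26.65
eef_pos: [553.2, 167.8, 30.7]
tool_rot: [-3.141, -0.004, -2.923]
force: [-6.4, -3.8, 3.8]
width: 23.0
gripper_force: 60.1
```

Request:
{"fn": "move_arm", "kwargs": {"plan": [[[-0.98,-0.22,0],[0,0,0],0],[[0,0,0],[0,0,0],0]]}}

```text
clock: 26.9
eef_pos: [552.4, 167.6, 30.7]
tool_rot: [-3.141, -0.004, -2.923]
force: [-5.6, -3.4, 2.3]
width: 23.2
gripper_force: 60.0
```

Request:
{"fn": "move_arm", "kwargs": {"plan": [[[-0.98,-0.22,0],[0,0,0],0],[[0,0,0],[0,0,0],0]]}}

```text
clock: 27.15
eef_pos: [551.8, 167.5, 30.7]
tool_rot: [-3.141, -0.003, -2.923]
force: [-4.3, -3.5, 1.6]
width: 23.7
gripper_force: 60.0
```

Request:
{"fn": "move_arm", "kwargs": {"plan": [[[-0.98,-0.22,0],[0,0,0],0],[[0,0,0],[0,0,0],0]]}}

```text
clock: 27.4
eef_pos: [551.8, 167.6, 30.7]
tool_rot: [3.142, -0.002, -2.924]
force: [-3.2, -1.7, -0.9]
width: 23.2
gripper_force: 59.8
```

Request:
{"fn": "move_arm", "kwargs": {"plan": [[[-0.98,-0.22,0],[0,0,0],0],[[0,0,0],[0,0,0],0]]}}

```text
clock: 27.65
eef_pos: [551.8, 167.7, 30.8]
tool_rot: [3.141, 0.0, -2.924]
force: [1.0, -1.6, -3.7]
width: 23.6
gripper_force: 59.5
```

The board stayed at x = 551.8 while the command backed off 2 mm and the force fell past zero, so the pawl is holding it. Releasing now.

Request:
{"fn": "move_arm", "kwargs": {"plan": [[[0,0,-0.2],[0,0,0],0],[[0,0,0],[0,0,0],0.2],[[0,0,0],[0,0,0],0.4],[[0,0,0],[0,0,0],0.6],[[0,0,0],[0,0,0],0.6],[[0,0,0],[0,0,0],0.6],[[0,0,0],[0,0,0],0.6]]}}

```text
clock: 28.52
eef_pos: [551.1, 167.4, 30.7]
tool_rot: [-3.142, -0.001, -2.923]
force: [0.7, -0.8, 0.5]
width: 51.2
gripper_force: 0.0
```

Request:
{"fn": "move_arm", "kwargs": {"plan": [[[0,0,5],[0,0,0],0.6],[[0,0,10],[0,0,0],0.6],[[0,0,20],[0,0,0],0.6],[[0,0,30],[0,0,0],0.6],[[0,0,30],[0,0,0],0.6],[[0,0,30],[0,0,0],0.6],[[-10,-20,10],[0,0,0],0.6],[[-15,-35,0],[0,0,0],0.6],[[-15,-35,0],[0,0,0],0.6],[[-15,-35,0],[0,0,0],0.6]]}}

```text
clock: 29.78
eef_pos: [495.8, 41.3, 166.5]
tool_rot: [-3.141, 0.0, -2.923]
force: [1.2, -0.2, -1.0]
width: 51.4
gripper_force: 0.0
```

Request:
{"fn": "move_arm", "kwargs": {"plan": [[[-15,-35,0],[0,0,0],0.6],[[-15,-35,0],[0,0,0],0.6],[[-10,-35,0],[0,0,0],0.6],[[0,-35,0],[0,0,0],0.6],[[0,-35,0],[0,0,0],0.6],[[0,-20,0],[0,0,0],0.6],[[0,0,0],[0,0,0],0.6]]}}

```text
clock: 30.65
eef_pos: [456.0, -154.2, 166.2]
tool_rot: [-3.141, -0.0, -2.927]
force: [-0.9, 0.2, 0.5]
width: 50.9
gripper_force: 0.0
```

Run:
```python
from h import *
A=[cams.get_image('scene') for i in range(4)];B=[cams.get_image('top') for i in range(4)]
a=np.mean(A,0).astype(np.uint8);b=np.mean(B,0).astype(np.uint8)
c=np.zeros((560,800,3),np.uint8)
c[:480,:440]=cv2.resize(a[180:252,325:391],(440,480),interpolation=cv2.INTER_CUBIC)
c[:480,440:800]=cv2.resize(b[165:245,180:240],(360,480),interpolation=cv2.INTER_CUBIC)
cv2.imwrite('pics/c4.png',c)
```

```text
(no output)
```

View pics/c4.png

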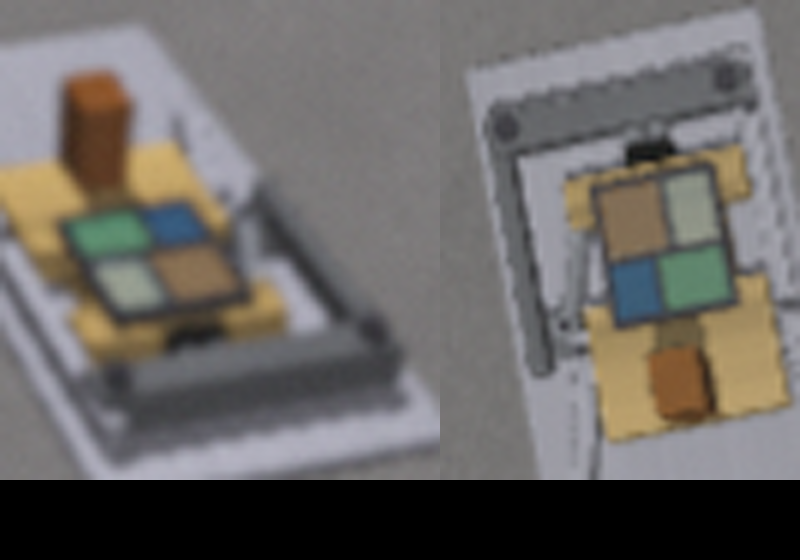

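The board lies flat against the pad. The pawl tip at about (583,235) sits in the left notch behind the head, so the board is latched.

```bash
python3 -c "
from cell import ctrl
print(ctrl.finish_job())"
```

```text
the job is handed in; nothing more can be done
None
```

The board is latched in the dock with the pawl in the notch behind its head, the gripper is clear, the push peaked at about 13 N at the wrist, the arm kept clear of the bottle, tin and spool, and the job was handed in at about 31 s.

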